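Lock the bayonet filter into the aspiration pump

TASK

Take the filter cartridge from its steel tray and fit it into the slanting port of the aspiration pump: line its two orange lugs up with the port's two open slots, push it in against the spring, turn it a quarter turn clockwise (looking into the port) and let it spring back so that it clicks home in the lock position. Leave it locked there, and leave the jar, the steel box and the tube rack where they stand.

Things in the scene. Friction and masses are not known exactly. Their poses are not given: they have to be found in the camera images.
- filter: loose filter cartridge, 116 mm tall, about 0.2 kg, standing upright in the tray. Origin: centre of its underside; z runs up its axis to the blue head, x along the line of its two lugs. White barrel of 48 mm diameter, z 0 to 78 mm, its foot coned down to 36 mm over the first 8 mm. Half a turn about z gives the same fit.
- filter_head (a point): centre of the filter's blue head, 97 mm up its axis. The head is a block z 78 to 116 mm, 62 mm along filter x (the lug line) by 40 mm along y: grip it across the 40 mm, from the top. An orange stripe on the top runs along x.
- filter_lug (a point): outer end of the orange lug on the filter's +x side, 34 mm from the axis, 44 mm up. The lug is 10 mm wide (y) and 8 mm high (z 40 to 48 mm). An equal lug stands on the -x side.
- mount: the pump's bayonet port (fixed): round aluminium canister, 94 mm outer diameter, its axis leaning 30 degrees from vertical. Origin: centre of the mouth in the plane of the rim, 135 mm above the work surface; z points out of the mouth along the axis. Bore 51 mm (1.5 mm clearance round the barrel). Entry slots lie along mount +x and -x, lock pockets along +y and -y.
- mount_entry (a point): in the +x entry slot, at rim level, 34 mm from the axis. Both entry slots (+x, -x) are 16 mm wide, open at the top, marked by orange tabs on the rim. Lugs enter when filter x is parallel to mount x, either way round. The lugs then turn only clockwise seen from outside (mount +x towards -y), under grey ledges 11 mm thick; stops bar the other way.
- mount_lock (a point): over the -y lock pocket, at rim level, 34 mm from the axis. Both pockets (-y, +y) are roofed by green plates, 16 mm wide, 6 mm up from the ledges' underside; 90 degrees from the entry, with a stop just past them. Locked: filter x parallel to mount y, filter origin at mount z -53 mm. Lugs clear the ledges to turn below -59 mm; bottom at -65; -62 is good for turning.
- plunger (a joint): spring plunger on the port's floor, pressed in along the port's axis by the filter's foot: 0 free, 0.005 m with the filter locked, over 0.011 when the lugs can turn, limit about 0.017. It is first met with the filter origin at mount z -48 mm (lug tops at rim level). Push-back 4 N there, 6.5 N locked, 11 N at -62 mm; a dropped filter does not sink enough to turn.
- pump: the white aspiration pump that carries the port (fixed), 170 x 160 mm and 50 mm high, with a raised rear part 92 mm high. Origin on the work surface straight below the centre of the port's mouth; the body reaches from 20 mm in front of (-x) to 150 mm behind (+x) it. The port leans towards pump -x, the pump's front, which faces roughly away from the robot.
- tray: open aluminium tray, 130 x 130 mm, 18 mm high, fixed; floor 4 mm thick. Origin: centre of its underside. The filter stands in it.
- jar: bystander: amber jar with white cap, 70 mm diameter, 85 mm tall; origin at the centre of its underside.
- steel_box: bystander: closed steel instrument box, 104 x 174 mm, 52 mm tall; origin at the centre of its underside.
- tube_rack: bystander: orange rack with capped tubes, 100 x 110 mm, 103 mm tall; origin at the centre of its underside.
There are look-alikes about, which are no part of the job. Of the things shaped like the tray, the aluminium one is meant.

How it is judged:
On the way, in this order (a step that is already met when the one before it is completed fails the run):
1. the filter is lifted out of its tray (z of filter in the frame of tray above 0.04 m), for 0.1 s.
2. the filter is pushed into the port against the spring, deep enough for its lugs to pass under the ledges (z of filter in the frame of mount below -0.0575 m and x of filter in the frame of mount between -0.006 and 0.006 m and y of filter in the frame of mount between -0.006 and 0.006 m).
At the end, for the whole second after the job is handed in: The filter sits locked in the port: its origin is on the port's axis within 4 mm, at z between -56.5 and -49.5 mm in the mount frame (sprung up into the pockets), its lug line is within 0.16 rad of the lock direction (mount y), its axis is within 0.07 rad of the port's, and it is at rest, let go (z of filter in the frame of mount between -0.0565 and -0.0495 m and x of filter in the frame of mount between -0.004 and 0.004 m and y of filter in the frame of mount between -0.004 and 0.004 m and angle between the x axis of filter and the y axis of mount, either way round below 0.16 rad and angle between the z axis of filter and the z axis of mount, either way round below 0.07 rad and linear speed of filter below 0.02 m/s); the robot touches nothing.
It fails at once if the jar, the steel box or the tube rack is shifted by more than 25 mm or tipped (distance of any of jar, steel_box, tube_rack from where it was at the start of the episode above 0.025 m or angle between any of jar, steel_box, tube_rack's own z axis and vertical above 0.3 rad).
It also fails if it takes over 54 s, if anything falls off the work surface, if the arm or the gripper's body presses on something with over 40 N, if the wrist force passes 120 N, or if a joint passes its speed limit or range.

ROBOT

A 6-joint arm with a two-finger parallel gripper is mounted at the origin on the work surface. World frame = base frame: x ahead of the robot, y to its left, z up, the work surface at z = 0. Lengths are in m, angles in rad, forces in N, time in s.
With the tool pointing down it reaches from about 0.3 to 0.85 m from the base axis. Payload 5.4 kg.
Tool frame: the origin (TCP) lies midway between the tips of the shut fingers; the grasp point (between the pads) lies 19 mm behind it; z points along the fingers, y is the line along which they close (so a half turn about z gives the same grasp; the last joint's range is limited). The gripper opens to 85 mm and grips with 20 to 120 N. Pads are 22 mm wide; open, the fingers measure 114 mm over their backs; the gripper's body (76 mm by 85 mm) begins 54 mm behind the grasp point. The pads swing forward as they close: fully open they stand 13 mm farther back than shut.
Start: joints at [-1.353, 0.158, 1.597, -0, 1.386, -0.21], TCP at [0.239, -0.523, 0.231] pointing down, gripper open.
Joint ranges: [-2.91, 2.91], [-0.94, 2.29], [0.18, 2.7], [-1.29, 4.43], [0.17, 2.64], [-3, 3]. Speed limits (rad/s): [2.57, 2.57, 3.14, 3.14, 3.14, 3.14].

INTERFACE

Orientations are given as a unit quaternion [w, x, y, z].
In Python, from workcell import readout, cams, ctrl gives the robot as it stands. The module is installed in compiled form; this text tells all that it offers.
- The arm moves only by the tool send_rows, never from a script. Its argument "commands" is a list of rows, each a list of 2 entries, a list of its own where there are three numbers: the shift along the tool's x, y, z in cm, then the turn, a rotation vector about the tool's x, y, z in degrees. A call has exactly 5 rows; each row shifts and turns the commanded pose from where the row before left it, along the tool's axes as they then stand; what a row does not reach is not made up. A row lasts 1/12 s, in which the tool goes at most 41.7 mm and 7.16 degrees, less where a joint would pass 70% of its speed; a pose out of reach is approached as far as the arm can. A call is refused whole if a number of a shift passes 4.17 or a number of a turn 7.16, either way. A call with a gripper value outside its range is refused whole. "jaw" is the gripper's target within -1 to 1 (fully open at 1, half-way at 0, shut at -1), set as the call begins (left out, the last holds). The fingers move at their own pace and stop on an object; "force" is the grip in N (left out, the last holds). Time passes only in rows, so rows that do not move let the fingers close, or fill a call up. It gives the time, the measured TCP pose, the force, the opening and the grip force at its end, in the units of the state.
- readout.sense(): the state, without advancing time (a new reading comes with each control period).
- cams.capture(name): name is "side" or "top" or "wrist"; returns the picture (400x640x3 uint8, red, green, blue); there is no depth.
- cams.camera_info(name): a dict with "K" (3x3 intrinsics, pixels), "R" (3x3) and "t" (3): a world point X has camera coordinates R X + t. Camera axes: x right, y down, z forward; pixel columns grow to the right and rows downward; lengths in m; the calibration is good to about 2 mm. A picture is of the moment at which its call begins: read the wrist's pose just before it. camera_info takes no time and is no camera call; for the wrist camera it gives the pose at the moment of the call.
- ctrl.sign_off(): hands the job in; it is judged then, once.
The state is a dict: "time_s": time; "joint_pos": joint angles; "qvel": joint speeds; "joint_efforts": joint torques, N m; "eef_pos": TCP position; "tool_rot": TCP orientation; "wrist_force": force on the tool from outside, world axes, zero at the start; "wrist_torque": the same for the moment, N m; "width": finger opening in m; "gripper_force": force on a finger pad.
Only numpy, scipy, OpenCV 4.12 (cv2) and the standard library are available. Lean on these libraries where they do the work, as an engineer would, in place of code of your own. Each camera call takes 0.05 s, during which the arm holds its last target. There are 200 camera calls.

## Working session

There is one attempt and no reset: what is moved stays moved. The work goes in short steps, Python scripts to look and compute and a tool call to move; the robot and the scene stay as the last step left them, time stands still between calls to the robot, and variables do not carry over. Pictures are saved under pics/ and viewed, at most 10 in all, crops included, and the job is handed in when it is done.

Besides the shell and the picture viewer there is one more tool, called as a command line: name --argument value ..., lists and objects as JSON in quotes. send_rows: Moves the arm, as the interface text tells. Its arguments: {"type":"object","properties":{"commands":{"type":"array","items":{"type":"array"}},"jaw":{"type":"number"},"force":{"type":"number"}},"required":["commands"]}

```bash
mkdir -p pics; python3 - <<'E'
from workcell import readout,cams,ctrl
import cv2,numpy as np
for n in ["side","top"]:
    im=cams.capture(n); cv2.imwrite(f"pics/{n}0.png",im[...,::-1])
    c=cams.camera_info(n); print(n,np.round(c["K"],1).tolist(),np.round(c["R"],3).tolist(),np.round(c["t"],3).tolist())
s=readout.sense(); print(s)
c=cams.camera_info("wrist");print({k:np.round(v,3).tolist() for k,v in c.items() if k in "KRt"})
E
```

```text
side [[466.8, 0.0, 313.7], [0.0, 466.8, 193.9], [0.0, 0.0, 1.0]] [[-0.985, -0.171, 0.021], [-0.135, 0.694, -0.707], [0.106, -0.699, -0.707]] [0.497, 0.214, 1.222]
top [[473.2, 0.0, 321.8], [0.0, 473.2, 207.5], [0.0, 0.0, 1.0]] [[0.021, -1.0, -0.009], [-0.995, -0.02, -0.093], [0.093, 0.011, -0.996]] [-0.094, 0.569, 1.23]
{'time_s': 0.1, 'joint_pos': array([-1.35311913e+00,  1.59003992e-01,  1.59815259e+00,  3.30532051e-07,
        1.38618337e+00, -2.10082961e-01]), 'qvel': array([ 0.00056301, -0.00095089, -0.00154476,  0.00066106,  0.0006127 ,
       -0.00066529]), 'joint_efforts': array([-5.89545034e-04, -3.96991038e+01, -3.32338464e+01, -3.65964970e-04,
        4.23919031e-03,  4.50145947e-07]), 'eef_pos': array([ 0.23839638, -0.52264022,  0.23038208]), 'tool_rot': array([-8.73642888e-04,  9.77214348e-01,  2.12253046e-01, -3.15490727e-06]), 'wrist_force': array([ 0.2015064 ,  0.07638093, -0.2059191 ]), 'wrist_torque': array([ 0.01519783,  0.01225489, -0.01640221]), 'gripper_force': 0.0, 'width': 0.08538806987580183}
{'K': [[293.372, 0.0, 318.646], [0.0, 293.372, 197.764], [0.0, 0.0, 1.0]], 'R': [[0.414, -0.91, -0.003], [-0.877, -0.4, 0.265], [-0.243, -0.107, -0.964]], 't': [-0.573, -0.035, 0.378]}
```

View pics/top0.png

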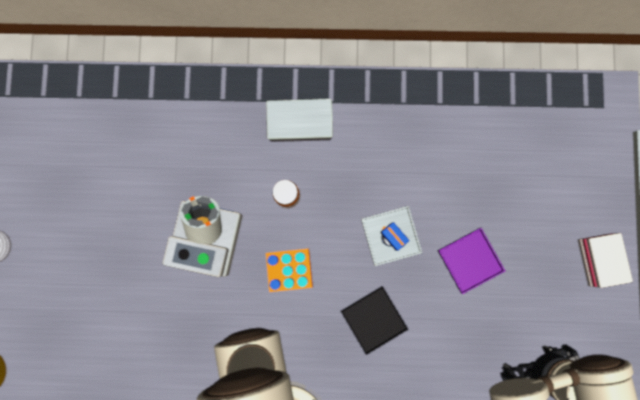

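View pics/side0.png

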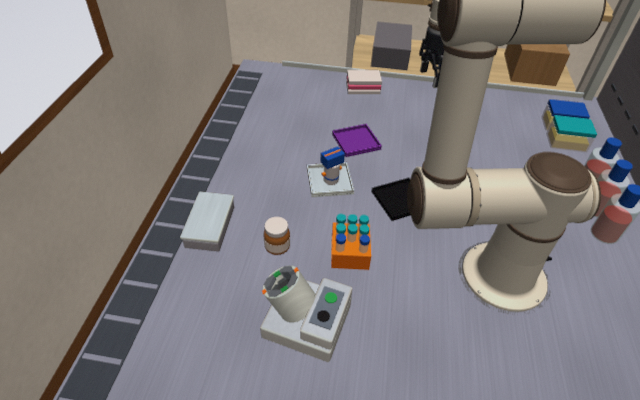

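The top picture shows the filter at about (395,236) in the aluminium tray, the port mouth at about (201,211), and the rack at (289,270) and jar at (286,193) between them. The side picture has the port mouth at (283,281) and the filter head at (332,157).

```bash
python3 - <<'E'
import cv2,numpy as np
t=cv2.imread("pics/top0.png");s=cv2.imread("pics/side0.png")
def cr(im,x,y,w,h):return cv2.resize(im[y:y+h,x:x+w],(400,300),interpolation=cv2.INTER_CUBIC)
o=np.vstack([np.hstack([cr(t,362,200,64,48),cr(t,164,186,80,60)]),np.hstack([cr(s,300,140,64,48),cr(s,255,255,80,60)])])
cv2.imwrite("pics/crop0.png",o)
E
```

```text
(no output)
```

View pics/crop0.png

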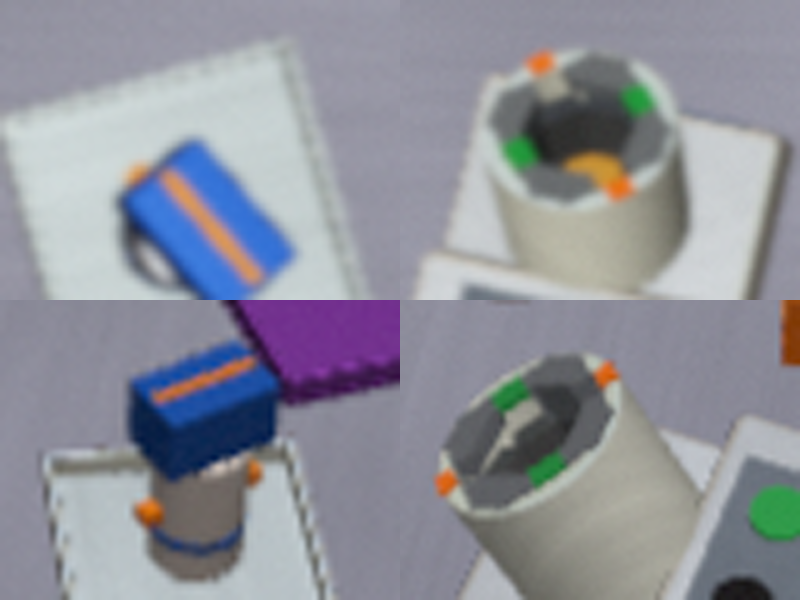

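The crops give the filter's stripe ends and the port's four tabs in both cameras. Next I fit both poses.

```bash
cat > h.py <<'E'
import numpy as np,json
from workcell import readout,cams,ctrl
from scipy.spatial.transform import Rotation as R
from scipy.optimize import least_squares
C={n:cams.camera_info(n) for n in("side","top")}
def proj(c,X):
    p=(c["R"]@np.atleast_2d(X).T).T+c["t"]; q=(c["K"]@p.T).T; return q[:,:2]/q[:,2:]
def mountR(yaw,roll): # z leans 30deg toward azimuth yaw; roll about z
    return R.from_euler('zyz',[yaw,np.radians(30),roll])
def toolpose():
    s=readout.sense(); q=s["tool_rot"]; return s["eef_pos"],R.from_quat([q[1],q[2],q[3],q[0]]),s
E
python3 - <<'E'
from h import *
F={"top":[(389.5,228),(402.8,244.5)],"side":[(324.3,155.8),(340.8,149.6)]}
# filter: x,y,yaw,len,bias  with z top=0.12
def ff(p,match):
    d=p[3]/2*np.array([np.cos(p[2]),np.sin(p[2]),0]);c=np.array([p[0],p[1],.12]);P=[c+d,c-d]
    return np.concatenate([(proj(C["top"],P)-F["top"]).ravel(),(proj(C["side"],P)-(F["side"] if not match else F["side"][::-1])).ravel()])
for m in(0,1):
  for y in (0.9,-2.2):
    r=least_squares(ff,[.5,-.15,y,.06],args=(m,)); print("filter",r.x.round(4),np.degrees(r.x[2]),r.cost,r.fun.round(1))
# mount: tabs in order X+,Y+?,X-,Y-
T={"top":[(192,198.4),(187.8,216.4),(208,223.4),(211.4,206)],"side":[(296.2,269.8),(284.4,288.8),(264.2,291.8),(277,273.4)]}
def tri(a,b):
    A=[]
    for n,p in(("top",a),("side",b)):
        c=C[n];P=c["K"]@np.c_[c["R"],c["t"]];A+=[p[0]*P[2]-P[0],p[1]*P[2]-P[1]]
    v=np.linalg.svd(np.array(A))[2][-1];return v[:3]/v[3]
import itertools
for i,a in enumerate(T["top"]):
    for j,b in enumerate(T["side"]):
        if i%2==j%2:print(i,j,tri(a,b).round(3))
E
```

```text
filter [ 0.4961 -0.2658  0.6861  0.0534] 39.30880664378025 0.6822633803968322 [-0.4 -0.5  0.1  0.2  0.7 -0.6 -0.3  0.1]
filter [ 0.4961 -0.2658 -2.4555 -0.0534] -140.69119330246315 0.6822633803968032 [-0.4 -0.5  0.1  0.2  0.7 -0.6 -0.3  0.1]
filter [ 0.496  -0.2659  1.2856  0.0165] 73.65905262562194 174.63290509489732 [ 3.3  7.1 -3.5 -7.4 -9.2  4.5  9.6 -4.9]
filter [ 0.496  -0.2659 -1.856  -0.0165] -106.34093037033111 174.63290509489002 [ 3.3  7.1 -3.5 -7.4 -9.2  4.5  9.6 -4.9]
0 0 [0.541 0.215 0.191]
0 2 [0.578 0.237 0.119]
1 1 [0.531 0.238 0.145]
1 3 [0.538 0.228 0.184]
2 0 [0.515 0.187 0.15 ]
2 2 [0.552 0.211 0.082]
3 1 [0.553 0.197 0.081]
3 3 [0.56  0.187 0.124]
```

```bash
cat >> h.py <<'E'
def tabs(c,yaw,roll,ro,rg):
    M=mountR(yaw,roll); return np.array(c)+M.apply(np.array([[ro,0,0],[0,rg,0],[-ro,0,0],[0,-rg,0]]))
E
python3 - <<'E'
from h import *
T={"top":[(192,198.4),(187.8,216.4),(208,223.4),(211.4,206)],"side":[(264.2,291.8),(284.4,288.8),(296.2,269.8),(277,273.4)]}
def f(p):
    P=tabs([p[0],p[1],.135],*p[2:]);return np.concatenate([(proj(C[n],P)-T[n]).ravel() for n in T])
b=None
for y in range(-180,180,40):
  for ro in range(-180,180,45):
    r=least_squares(f,[.547,.212,np.radians(y),np.radians(ro),.045,.042])
    if r.x[4]>0 and r.x[5]>0 and (b is None or r.cost<b.cost):b=r
print(b.cost,b.x.round(4),np.degrees(b.x[2:4]),b.fun.round(1))
M=mountR(*b.x[2:4]).as_matrix();print(M.round(3))
E
```

```text
0.46954877428506725 [ 0.546   0.2124  0.7652 -6.4532  0.0428  0.031 ] [  43.8411546  -369.74096849] [ 0.   0.4  0.   0.2 -0.3  0.5  0.  -0.2 -0.1 -0.1 -0.3 -0.3  0.  -0.
 -0.4 -0.1]
[[ 0.733 -0.469  0.493]
 [ 0.577  0.812 -0.085]
 [-0.361  0.346  0.866]]
```

```bash
cat >> h.py <<'E'
def setmount(c,yaw,roll): json.dump([list(map(float,c)),yaw,roll],open("mount.json","w"))
def mount():
    c,y,r=json.load(open("mount.json")); return np.array(c),mountR(y,r)
def rows(p1,R1,n,p0=None,R0=None,nturn=None):
    """straight path, n rows (multiple of 5), turn spread over all"""
    if p0 is None: p0,R0,_=toolpose()
    w=(R0.inv()*R1).as_rotvec(); k=R.from_rotvec(w/n); Rk=R0; out=[]
    for i in range(n):
        d=Rk.inv().apply((p1-p0)/n)*100
        out.append([d.round(2).tolist(),np.degrees(w/n).round(2).tolist()]); Rk=Rk*k
    for i in range(0,n,5): print(json.dumps(out[i:i+5]).replace(" ",""))
def toolR(z,x):
    z=z/np.linalg.norm(z); x=x-z*(x@z); x/=np.linalg.norm(x); return R.from_matrix(np.c_[x,np.cross(z,x),z])
E
python3 - <<'E'
from h import *
setmount([.546,.2124,.135],.7652,-6.4532)
c,M=mount();m=M.as_matrix()
rows(c+.09*m[:,2],toolR(-m[:,2],m[:,0]),25)
E
```

```text
[[[2.49,-2.06,0.07],[0.75,-0.93,-0.37]],[[2.5,-2.05,0.06],[0.75,-0.93,-0.37]],[[2.52,-2.03,0.05],[0.75,-0.93,-0.37]],[[2.53,-2.01,0.03],[0.75,-0.93,-0.37]],[[2.54,-2.0,0.02],[0.75,-0.93,-0.37]]]
[[[2.56,-1.98,0.0],[0.75,-0.93,-0.37]],[[2.57,-1.96,-0.01],[0.75,-0.93,-0.37]],[[2.58,-1.95,-0.03],[0.75,-0.93,-0.37]],[[2.59,-1.93,-0.05],[0.75,-0.93,-0.37]],[[2.61,-1.91,-0.06],[0.75,-0.93,-0.37]]]
[[[2.62,-1.9,-0.08],[0.75,-0.93,-0.37]],[[2.63,-1.88,-0.1],[0.75,-0.93,-0.37]],[[2.64,-1.87,-0.12],[0.75,-0.93,-0.37]],[[2.65,-1.85,-0.14],[0.75,-0.93,-0.37]],[[2.66,-1.83,-0.16],[0.75,-0.93,-0.37]]]
[[[2.67,-1.82,-0.18],[0.75,-0.93,-0.37]],[[2.68,-1.8,-0.2],[0.75,-0.93,-0.37]],[[2.68,-1.79,-0.22],[0.75,-0.93,-0.37]],[[2.69,-1.77,-0.24],[0.75,-0.93,-0.37]],[[2.7,-1.76,-0.26],[0.75,-0.93,-0.37]]]
[[[2.71,-1.75,-0.28],[0.75,-0.93,-0.37]],[[2.71,-1.73,-0.3],[0.75,-0.93,-0.37]],[[2.72,-1.72,-0.32],[0.75,-0.93,-0.37]],[[2.73,-1.71,-0.34],[0.75,-0.93,-0.37]],[[2.73,-1.69,-0.36],[0.75,-0.93,-0.37]]]
```

send_rows --commands '[[[2.5, -2.05, 0.05], [0.75, -0.93, -0.37]], [[2.5, -2.05, 0.05], [0.75, -0.93, -0.37]], [[2.52, -2.03, 0.05], [0.75, -0.93, -0.37]], [[2.53, -2.0, 0.03], [0.75, -0.93, -0.37]], [[2.54, -2.0, 0.02], [0.75, -0.93, -0.37]]]' --jaw 1

```text
time_s: 0.52
eef_pos: [0.3093, -0.3762, 0.2274]
tool_rot: [-0.024, 0.972, 0.228, -0.047]
wrist_force: [-0.3, -0.6, -0.4]
width: 0.0854
gripper_force: 0.0
```

send_rows --commands '[[[2.58, -1.95, -0.03], [0.75, -0.93, -0.37]], [[2.58, -1.95, -0.03], [0.75, -0.93, -0.37]], [[2.58, -1.95, -0.03], [0.75, -0.93, -0.37]], [[2.58, -1.95, -0.03], [0.75, -0.93, -0.37]], [[2.58, -1.95, -0.03], [0.75, -0.93, -0.37]]]'

```text
time_s: 0.93
eef_pos: [0.3796, -0.2305, 0.224]
tool_rot: [-0.047, 0.964, 0.243, -0.094]
wrist_force: [0.9, 0.2, -0.3]
width: 0.0854
gripper_force: 0.0
```

send_rows --commands '[[[2.64, -1.87, -0.12], [0.75, -0.93, -0.37]], [[2.64, -1.87, -0.12], [0.75, -0.93, -0.37]], [[2.64, -1.87, -0.12], [0.75, -0.93, -0.37]], [[2.64, -1.87, -0.12], [0.75, -0.93, -0.37]], [[2.64, -1.87, -0.12], [0.75, -0.93, -0.37]]]'

```text
time_s: 1.35
eef_pos: [0.4501, -0.0849, 0.2203]
tool_rot: [-0.07, 0.954, 0.257, -0.14]
wrist_force: [0.3, -0.4, -0.6]
width: 0.0853
gripper_force: 0.0
```

send_rows --commands '[[[2.68, -1.8, -0.22], [0.75, -0.93, -0.37]], [[2.68, -1.8, -0.22], [0.75, -0.93, -0.37]], [[2.68, -1.8, -0.22], [0.75, -0.93, -0.37]], [[2.68, -1.8, -0.22], [0.75, -0.93, -0.37]], [[2.68, -1.8, -0.22], [0.75, -0.93, -0.37]]]'

```text
time_s: 1.77
eef_pos: [0.5202, 0.0608, 0.2169]
tool_rot: [-0.093, 0.94, 0.27, -0.186]
wrist_force: [0.1, -1.0, -0.3]
width: 0.0853
gripper_force: 0.0
```

send_rows --commands '[[[2.72, -1.72, -0.32], [0.75, -0.93, -0.37]], [[2.72, -1.72, -0.32], [0.75, -0.93, -0.37]], [[2.72, -1.72, -0.32], [0.75, -0.93, -0.37]], [[2.72, -1.72, -0.32], [0.75, -0.93, -0.37]], [[2.72, -1.72, -0.32], [0.75, -0.93, -0.37]]]'

```text
time_s: 2.18
eef_pos: [0.5907, 0.2061, 0.2131]
tool_rot: [-0.116, 0.924, 0.282, -0.231]
wrist_force: [0.6, 0.2, -0.2]
width: 0.0852
gripper_force: 0.0
```

send_rows --commands '[[[0, 0, 0], [0, 0, 0]], [[0, 0, 0], [0, 0, 0]], [[0, 0, 0], [0, 0, 0]], [[0, 0, 0], [0, 0, 0]], [[0, 0, 0], [0, 0, 0]]]'

```text
time_s: 2.6
eef_pos: [0.5905, 0.2035, 0.2145]
tool_rot: [-0.115, 0.924, 0.282, -0.23]
wrist_force: [-0.3, -0.1, 0.5]
width: 0.0853
gripper_force: 0.0
```

```bash
cat >> h.py <<'E'
def snap(name):
    c=cams.camera_info("wrist"); im=cams.capture("wrist")[...,::-1]
    import cv2; cv2.imwrite(f"pics/{name}.png",im)
    json.dump({k:np.asarray(c[k]).tolist() for k in("K","R","t")},open(f"pics/{name}.json","w"))
def cam(name): return {k:np.array(v) for k,v in json.load(open(f"pics/{name}.json")).items()}
E
python3 - <<'E'
from h import *
snap("w1"); p,Rt,s=toolpose(); c,M=mount(); print(s["time_s"],p,s["joint_pos"].round(3),np.degrees((M.inv()*Rt).as_rotvec()).round(1),M.inv().apply(p-c))
print(proj(cam("w1"),tabs(c,.7652,-6.4532,.0428,.031)).round(1))
E
```

```text
2.65 [0.590511   0.20365426 0.21456839] [0.078 0.684 1.022 0.131 1.939 1.073] [179.8  -0.3   0.2] [-0.00112242 -0.00043127  0.09158276]
[[318.1 147.5]
 [280.8 200.2]
 [318.6 247.8]
 [356.  199.8]]
```

View pics/w1.png

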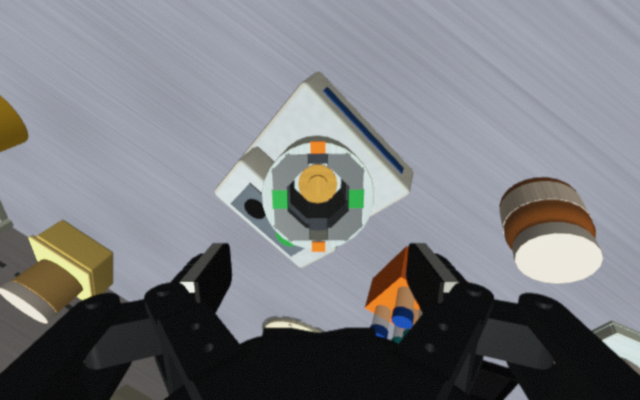

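The wrist view shows the port at (318,196): orange tabs at about (318,147) and (318,246), green plates at (280,199) and (356,199). This is within 1–2 px of what I predicted, and joint 6 has room for the quarter turn. I refine with colour centroids.

```bash
python3 - <<'E'
from h import *
import cv2
im=cv2.imread("pics/w1.png").astype(int);b,g,r=im[...,0],im[...,1],im[...,2]
P=[]
for col,(x,y) in (("o",(318,147)),("g",(280,199)),("o",(318,246)),("g",(356,199))):
    m=((r>200)&(g<150)&(b<90)) if col=="o" else ((g>110)&(r<90)&(b<120))
    w=np.zeros_like(m);w[y-14:y+14,x-13:x+13]=1;yy,xx=np.nonzero(m&w);P.append((xx.mean(),yy.mean()));print(len(xx),xx.min(),xx.max(),yy.min(),yy.max())
P=np.array(P);print(P.round(1))
k=cam("w1")
def f(p):return (proj(k,tabs([p[0],p[1],.135],*p[2:]))-P).ravel()
q=least_squares(f,[.546,.2124,.7652,-6.4532,.0428,.031]);print(q.x.round(4),q.fun.round(1))
c,M=mount();print("shift in mount",M.inv().apply([q.x[0]-c[0],q.x[1]-c[1],0]).round(4),(M.inv()*mountR(*q.x[2:4])).as_rotvec().round(3))
# free 3d centre with tilt & z free
def f2(p):return (proj(k,p[:3]+R.from_rotvec(p[3:6]).apply(M.apply(np.array([[.043,0,0],[0,p[6],0],[-.043,0,0],[0,-p[6],0]]))))-P).ravel()
q2=least_squares(f2,[*c,0,0,0,.031]);print(q2.x.round(4),q2.fun.round(1))
setmount([*q.x[:2],.135],q.x[2],q.x[3])
E
```

```text
153 311 324 142 152
255 273 287 190 208
89 313 324 243 250
259 349 363 189 207
[[317.5 147. ]
 [280.2 199. ]
 [318.1 246.5]
 [355.6 198.3]]
[ 0.5467  0.2134  0.745  -6.4266  0.0422  0.031 ] [-0.1 -0.1 -0.   0.   0.1 -0.2 -0.   0.3]
shift in mount [0.0011 0.0005 0.0003] [-0.01   0.009  0.003]
[ 0.5424  0.213   0.1301 -0.0143  0.0414  0.0136  0.0319] [ 0.  -0.  -0.1 -0.   0.1 -0.  -0.1  0. ]
```

```bash
python3 - <<'E'
from h import *
a=.686
rows(np.array([.496,-.266,.21]),toolR(np.array([0,0,-1.]),np.array([np.cos(a),np.sin(a),0])),15)
E
```

```text
[[[-2.25,2.27,0.07],[-1.44,1.37,-0.35]],[[-2.27,2.25,0.07],[-1.44,1.37,-0.35]],[[-2.28,2.23,0.08],[-1.44,1.37,-0.35]],[[-2.3,2.22,0.08],[-1.44,1.37,-0.35]],[[-2.31,2.2,0.08],[-1.44,1.37,-0.35]]]
[[[-2.33,2.19,0.08],[-1.44,1.37,-0.35]],[[-2.34,2.17,0.08],[-1.44,1.37,-0.35]],[[-2.36,2.15,0.07],[-1.44,1.37,-0.35]],[[-2.37,2.14,0.07],[-1.44,1.37,-0.35]],[[-2.39,2.12,0.07],[-1.44,1.37,-0.35]]]
[[[-2.4,2.1,0.06],[-1.44,1.37,-0.35]],[[-2.42,2.09,0.06],[-1.44,1.37,-0.35]],[[-2.43,2.07,0.05],[-1.44,1.37,-0.35]],[[-2.44,2.06,0.05],[-1.44,1.37,-0.35]],[[-2.46,2.04,0.04],[-1.44,1.37,-0.35]]]
```

send_rows --commands '[[[-2.28, 2.23, 0.08], [-1.44, 1.37, -0.35]], [[-2.28, 2.23, 0.08], [-1.44, 1.37, -0.35]], [[-2.28, 2.23, 0.08], [-1.44, 1.37, -0.35]], [[-2.28, 2.23, 0.08], [-1.44, 1.37, -0.35]], [[-2.28, 2.23, 0.08], [-1.44, 1.37, -0.35]]]'

```text
time_s: 3.07
eef_pos: [0.5584, 0.0464, 0.2129]
tool_rot: [-0.077, 0.937, 0.303, -0.153]
wrist_force: [-0.1, 0.2, 0.0]
width: 0.0856
gripper_force: 0.0
```

send_rows --commands '[[[-2.36, 2.15, 0.07], [-1.44, 1.37, -0.35]], [[-2.36, 2.15, 0.07], [-1.44, 1.37, -0.35]], [[-2.36, 2.15, 0.07], [-1.44, 1.37, -0.35]], [[-2.36, 2.15, 0.07], [-1.44, 1.37, -0.35]], [[-2.36, 2.15, 0.07], [-1.44, 1.37, -0.35]]]'

```text
time_s: 3.48
eef_pos: [0.5267, -0.1101, 0.2118]
tool_rot: [-0.038, 0.943, 0.321, -0.077]
wrist_force: [0.7, -0.1, -0.4]
width: 0.0851
gripper_force: 0.0
```

send_rows --commands '[[[-2.43, 2.07, 0.05], [-1.44, 1.37, -0.35]], [[-2.43, 2.07, 0.05], [-1.44, 1.37, -0.35]], [[-2.43, 2.07, 0.05], [-1.44, 1.37, -0.35]], [[-2.43, 2.07, 0.05], [-1.44, 1.37, -0.35]], [[-2.43, 2.07, 0.05], [-1.44, 1.37, -0.35]]]'

```text
time_s: 3.9
eef_pos: [0.4952, -0.2666, 0.2107]
tool_rot: [0.001, 0.942, 0.336, 0.001]
wrist_force: [0.8, -0.2, 0.0]
width: 0.0853
gripper_force: 0.0
```

send_rows --commands '[[[0, 0, 0], [0, 0, 0]], [[0, 0, 0], [0, 0, 0]], [[0, 0, 0], [0, 0, 0]], [[0, 0, 0], [0, 0, 0]], [[0, 0, 0], [0, 0, 0]]]'

```text
time_s: 4.32
eef_pos: [0.4967, -0.2636, 0.2099]
tool_rot: [0.0, 0.941, 0.338, -0.0]
wrist_force: [-0.1, -0.3, 0.1]
width: 0.0856
gripper_force: 0.0
```

```bash
python3 - <<'E'
from h import *
snap("w2"); p,Rt,s=toolpose(); print(s["time_s"],p,Rt.as_matrix().round(3).tolist(),s["joint_pos"].round(3))
d=np.array([np.cos(.686),np.sin(.686),0])*.031;e=np.array([-d[1],d[0],0])*20/31;c=np.array([.496,-.266,.12])
print(proj(cam("w2"),[c+d+e,c+d-e,c-d-e,c-d+e]).round(1))
E
```

```text
4.3667 [ 0.49669121 -0.26368012  0.20985503] [[0.772, 0.636, -0.001], [0.636, -0.772, -0.001], [-0.001, 0.0, -1.0]] [-7.020e-01  1.430e-01  1.657e+00 -1.000e-03  1.341e+00  1.800e-01]
[[296.6 165.6]
 [347.  165.7]
 [345.1 238.2]
 [298.  238.1]]
```

View pics/w2.png

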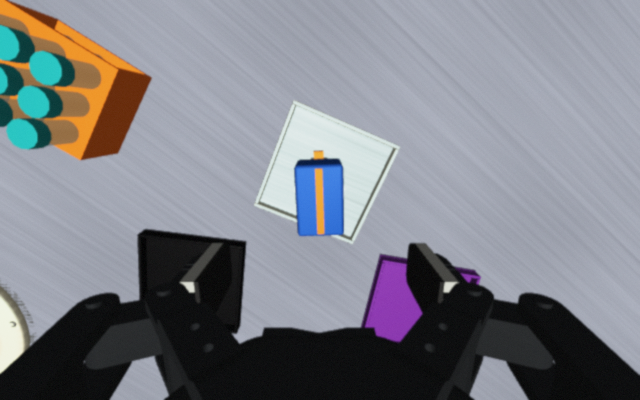

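The wrist view shows the head top at roughly x 296–343, y 165–236, with the stripe along x = 319. It is well aligned and about 2 px left of prediction. I measure it precisely.

```bash
python3 - <<'E'
from h import *
import cv2
im=cv2.imread("pics/w2.png");h=cv2.cvtColor(im,cv2.COLOR_BGR2HSV).astype(int)
roi=np.zeros(im.shape[:2],bool);roi[163:245,285:355]=1
o=roi&(h[...,0]<22)&(h[...,1]>120)
print("col V",[int(v) for v in h[155:242:4,330,2]])
bl=roi&(h[...,0]>95)&(h[...,0]<125)&(h[...,1]>120)&(h[...,2]>190)
m=(o|bl);yy,xx=np.nonzero(m);print(xx.min(),xx.max(),yy.min(),yy.max())
cn=max(cv2.findContours(m.astype(np.uint8),0,1)[0],key=cv2.contourArea);rc=cv2.minAreaRect(cn);print(rc,cv2.approxPolyDP(cn,4,True).squeeze().tolist())
yy,xx=np.nonzero(o);A=np.polyfit(yy,xx,1);ends=[(np.polyval(A,y),y) for y in(yy.min()-.5,yy.max()+.5)];print(ends)
k=cam("w2")
def ray(u,z):
    d=k["R"].T@np.linalg.inv(k["K"])@[u[0],u[1],1];c=-k["R"].T@k["t"];return c+d*(z-c[2])/d[2]
E1,E2=[ray(e,.12) for e in ends];print(E1,E2,np.linalg.norm(E1-E2),(E1+E2)/2,np.degrees(np.arctan2(*(E1-E2)[1::-1])))
p,Rt,s=toolpose();print("centre in tool",Rt.inv().apply((E1+E2)/2-p))
E
```

```text
col V [229, 98, 76, 212, 227, 227, 227, 227, 225, 224, 223, 222, 222, 219, 219, 217, 217, 215, 215, 213, 169, 173]
296 341 166 234
((305.8624572753906, 200.59805297851562), (67.34212493896484, 18.36603546142578), 88.21009063720703) [[297, 168], [300, 234], [315, 234], [314, 167]]
[(np.float64(318.1943177343348), np.float64(168.5)), (np.float64(320.45494333625066), np.float64(233.5))]
[ 0.51640816 -0.24557301  0.12      ] [ 0.4747041  -0.28224738  0.12      ] 0.05553591242263249 [ 0.49555613 -0.2639102   0.12      ] 41.32826012363252
centre in tool [-0.00091992 -0.00054969  0.08985611]
```

send_rows --commands '[[[-0.09, -0.05, 2.0], [0, 0, -1.8]], [[0, 0, 2.0], [0, 0, 0]], [[0, 0, 2.0], [0, 0, 0]], [[0, 0, 2.0], [0, 0, 0]], [[0, 0, 2.0], [0, 0, 0]]]'

```text
time_s: 4.78
eef_pos: [0.4956, -0.2642, 0.109]
tool_rot: [0.0, 0.936, 0.352, -0.001]
wrist_force: [-0.2, -0.0, -0.0]
width: 0.0852
gripper_force: 0.0
```

send_rows --commands '[[[0, 0, 0.9], [0, 0, 0]], [[0, 0, 0.7], [0, 0, 0]], [[0, 0, 0.6], [0, 0, 0]], [[0, 0, 0.4], [0, 0, 0]], [[0, 0, 0.1], [0, 0, 0]]]'

```text
time_s: 5.2
eef_pos: [0.4954, -0.2651, 0.083]
tool_rot: [0.001, 0.936, 0.352, -0.0]
wrist_force: [-0.7, 0.2, 0.1]
width: 0.0855
gripper_force: 0.0
```

send_rows --commands '[[[0, 0, 0], [0, 0, 0]], [[0, 0, 0], [0, 0, 0]], [[0, 0, 0], [0, 0, 0]], [[0, 0, 0], [0, 0, 0]], [[0, 0, 0], [0, 0, 0]]]' --jaw -1 --force 70

```text
time_s: 5.62
eef_pos: [0.4957, -0.2656, 0.0837]
tool_rot: [0.001, 0.936, 0.352, -0.0]
wrist_force: [0.3, -0.3, 2.2]
width: 0.0394
gripper_force: 71.1
```

send_rows --commands '[[[0, 0, 0], [0, 0, 0]], [[0, 0, 0], [0, 0, 0]], [[0, 0, 0], [0, 0, 0]], [[0, 0, 0], [0, 0, 0]], [[0, 0, 0], [0, 0, 0]]]'

```text
time_s: 6.03
eef_pos: [0.4957, -0.2656, 0.0837]
tool_rot: [0.001, 0.936, 0.352, -0.0]
wrist_force: [0.0, 0.4, 5.0]
width: 0.0395
gripper_force: 71.4
```

Gripped (39.4 mm opening). Next comes the lift, then a check of the filter's place in the hand.

send_rows --commands '[[[0, 0, -1.0], [0, 0, 0]], [[0, 0, -2.5], [0, 0, 0]], [[0, 0, -3.5], [0, 0, 0]], [[0, 0, -4.0], [0, 0, 0]], [[0, 0, -4.0], [0, 0, 0]]]'

```text
time_s: 6.45
eef_pos: [0.494, -0.2638, 0.2332]
tool_rot: [-0.001, 0.936, 0.352, -0.001]
wrist_force: [0.2, -1.3, -1.9]
width: 0.0393
gripper_force: 70.9
```

send_rows --commands '[[[0, 0, -3.0], [0, 0, 0]], [[0, 0, -2.0], [0, 0, 0]], [[0, 0, -0.5], [0, 0, 0]], [[0, 0, 0], [0, 0, 0]], [[0, 0, 0], [0, 0, 0]]]'

```text
time_s: 6.87
eef_pos: [0.4946, -0.2642, 0.2858]
tool_rot: [-0.001, 0.936, 0.352, -0.001]
wrist_force: [-0.3, 0.2, -1.9]
width: 0.0396
gripper_force: 71.1
```

```bash
python3 - <<'E'
from h import *
import cv2
p,Rt,s=toolpose(); snap("w3"); print(s["time_s"],p,s["wrist_force"],s["width"])
im=cv2.imread("pics/w3.png");h=cv2.cvtColor(im,cv2.COLOR_BGR2HSV).astype(int)
roi=np.zeros(im.shape[:2],bool);roi[120:400,240:400]=1
o=roi&(h[...,0]<22)&(h[...,1]>120)
n,l,st,ce=cv2.connectedComponentsWithStats(o.astype(np.uint8));print(st[1:][st[1:,4]>20].tolist())
i=1+st[1:,4].argmax();yy,xx=np.nonzero(l==i);A=np.polyfit(yy,xx,1);k=cam("w3")
z0=-.0363
for y in(yy.min()-.5,yy.max()+.5):
    u=np.array([np.polyval(A,y),y,1]);d=Rt.inv().apply(k["R"].T@np.linalg.inv(k["K"])@u);c=Rt.inv().apply(-k["R"].T@k["t"]-p);print(u,(c+d*(z0-c[2])/d[2]).round(4))
E
```

```text
6.8667 [ 0.49455429 -0.26420009  0.28575321] [-0.32651528  0.23186876 -1.93069139] 0.0395719868290393
[[310, 170, 18, 20, 322], [312, 219, 14, 115, 1582]]
[318.35481203 218.5          1.        ] [ 0.0293 -0.0009 -0.0363]
[318.86470174 333.5          1.        ] [-0.0225 -0.0008 -0.0363]
```

View pics/w3.png

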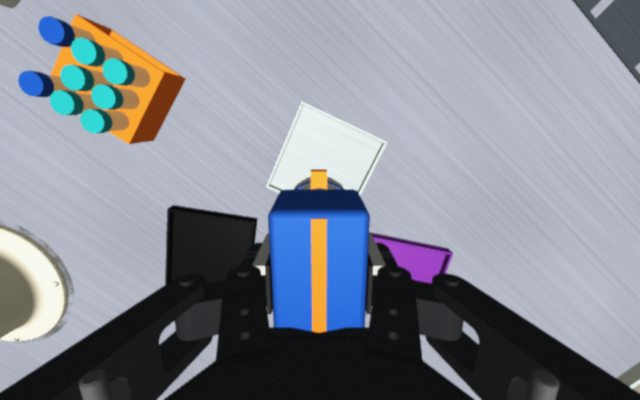

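The wrist view shows the head square between the pads, with the stripe along x = 318.5 and the front lug at (319,170). The offset is about +1.3 mm along tool x. I plan the transfer to 30 mm outside the port.

```bash
cat >> h.py <<'E'
OFF=np.array([.0013,-.0008,.0797])
def target(zm,ang=0):
    c,M=mount(); m=M.as_matrix(); Rt=toolR(-m[:,2],m[:,0])*R.from_euler('z',ang,degrees=True)
    return c+zm*m[:,2]-Rt.apply(OFF), Rt
def where():
    p,Rt,s=toolpose();c,M=mount();T=toolR(-M.as_matrix()[:,2],M.as_matrix()[:,0])
    print(s["time_s"],"filter in mount mm",(1e3*M.inv().apply(p+Rt.apply(OFF)-c)).round(1),"turn",np.degrees((T.inv()*Rt).as_rotvec()).round(1),"F mount",M.inv().apply(s["wrist_force"]).round(1),"j",s["joint_pos"].round(2),"w",round(s["width"],4))
E
python3 - <<'E'
from h import *
rows(*target(.03),20)
E
```

```text
[[[1.94,-1.41,0.28],[1.07,-1.04,0.33]],[[1.94,-1.42,0.27],[1.07,-1.04,0.33]],[[1.93,-1.42,0.26],[1.07,-1.04,0.33]],[[1.93,-1.43,0.25],[1.07,-1.04,0.33]],[[1.93,-1.44,0.24],[1.07,-1.04,0.33]]]
[[[1.92,-1.44,0.24],[1.07,-1.04,0.33]],[[1.92,-1.45,0.23],[1.07,-1.04,0.33]],[[1.91,-1.46,0.22],[1.07,-1.04,0.33]],[[1.91,-1.46,0.21],[1.07,-1.04,0.33]],[[1.91,-1.47,0.21],[1.07,-1.04,0.33]]]
[[[1.9,-1.48,0.2],[1.07,-1.04,0.33]],[[1.9,-1.49,0.19],[1.07,-1.04,0.33]],[[1.89,-1.49,0.19],[1.07,-1.04,0.33]],[[1.89,-1.5,0.18],[1.07,-1.04,0.33]],[[1.88,-1.51,0.17],[1.07,-1.04,0.33]]]
[[[1.87,-1.52,0.17],[1.07,-1.04,0.33]],[[1.87,-1.52,0.16],[1.07,-1.04,0.33]],[[1.86,-1.53,0.16],[1.07,-1.04,0.33]],[[1.86,-1.54,0.15],[1.07,-1.04,0.33]],[[1.85,-1.55,0.15],[1.07,-1.04,0.33]]]
```

send_rows --commands '[[[1.93, -1.42, 0.26], [1.07, -1.04, 0.33]], [[1.93, -1.42, 0.26], [1.07, -1.04, 0.33]], [[1.93, -1.42, 0.26], [1.07, -1.04, 0.33]], [[1.93, -1.42, 0.26], [1.07, -1.04, 0.33]], [[1.93, -1.42, 0.26], [1.07, -1.04, 0.33]]]'

```text
time_s: 7.33
eef_pos: [0.5209, -0.1465, 0.271]
tool_rot: [-0.029, 0.939, 0.337, -0.061]
wrist_force: [0.1, -0.2, -2.2]
width: 0.0389
gripper_force: 71.0
```

send_rows --commands '[[[1.91, -1.46, 0.22], [1.07, -1.04, 0.33]], [[1.91, -1.46, 0.22], [1.07, -1.04, 0.33]], [[1.91, -1.46, 0.22], [1.07, -1.04, 0.33]], [[1.91, -1.46, 0.22], [1.07, -1.04, 0.33]], [[1.91, -1.46, 0.22], [1.07, -1.04, 0.33]]]'

```text
time_s: 7.75
eef_pos: [0.5472, -0.0297, 0.2571]
tool_rot: [-0.056, 0.938, 0.321, -0.12]
wrist_force: [1.0, -0.5, -1.8]
width: 0.0394
gripper_force: 71.0
```

send_rows --commands '[[[1.89, -1.49, 0.19], [1.07, -1.04, 0.33]], [[1.89, -1.49, 0.19], [1.07, -1.04, 0.33]], [[1.89, -1.49, 0.19], [1.07, -1.04, 0.33]], [[1.89, -1.49, 0.19], [1.07, -1.04, 0.33]], [[1.89, -1.49, 0.19], [1.07, -1.04, 0.33]]]'

```text
time_s: 8.17
eef_pos: [0.5738, 0.087, 0.2427]
tool_rot: [-0.083, 0.932, 0.304, -0.179]
wrist_force: [0.6, 0.5, -2.4]
width: 0.0395
gripper_force: 71.0
```

send_rows --commands '[[[1.86, -1.53, 0.16], [1.07, -1.04, 0.33]], [[1.86, -1.53, 0.16], [1.07, -1.04, 0.33]], [[1.86, -1.53, 0.16], [1.07, -1.04, 0.33]], [[1.86, -1.53, 0.16], [1.07, -1.04, 0.33]], [[1.86, -1.53, 0.16], [1.07, -1.04, 0.33]]]'

```text
time_s: 8.58
eef_pos: [0.6004, 0.2037, 0.2284]
tool_rot: [-0.11, 0.922, 0.285, -0.236]
wrist_force: [0.8, -0.5, -2.4]
width: 0.0391
gripper_force: 71.0
```

send_rows --commands '[[[0, 0, 0], [0, 0, 0]], [[0, 0, 0], [0, 0, 0]], [[0, 0, 0], [0, 0, 0]], [[0, 0, 0], [0, 0, 0]], [[0, 0, 0], [0, 0, 0]]]'

```text
time_s: 9.0
eef_pos: [0.6011, 0.2016, 0.2316]
tool_rot: [-0.109, 0.923, 0.285, -0.233]
wrist_force: [0.6, -0.5, -2.0]
width: 0.0392
gripper_force: 71.1
```

```bash
python3 - <<'E'
from h import *
import cv2
where(); rows(*target(.01),5)
ims=[cams.capture(n)[...,::-1] for n in("side","top")]; snap("w4")
s=ims[0][200:320,225:345];t=ims[1][150:270,150:270]; w=cv2.imread("pics/w4.png")[80:330,170:470]
f=lambda i,a,b:cv2.resize(np.ascontiguousarray(i),(a,b),interpolation=cv2.INTER_CUBIC)
cv2.imwrite("pics/c4.png",np.hstack([np.vstack([f(s,290,290),f(t,290,290)]),f(w,500,580)]))
E
```

```text
9.0 filter in mount mm [-1.4 -2.2 31.7] turn [-0.2  0.   0.2] F mount [ 0.9 -1.4 -1.4] j [0.08 0.71 0.95 0.12 1.99 1.07] w 0.0392
[[[0.03,-0.04,0.43],[0.04,-0.01,-0.04]],[[0.03,-0.04,0.43],[0.04,-0.01,-0.04]],[[0.03,-0.04,0.43],[0.04,-0.01,-0.04]],[[0.03,-0.04,0.43],[0.04,-0.01,-0.04]],[[0.03,-0.04,0.43],[0.04,-0.01,-0.04]]]
```

View pics/c4.png

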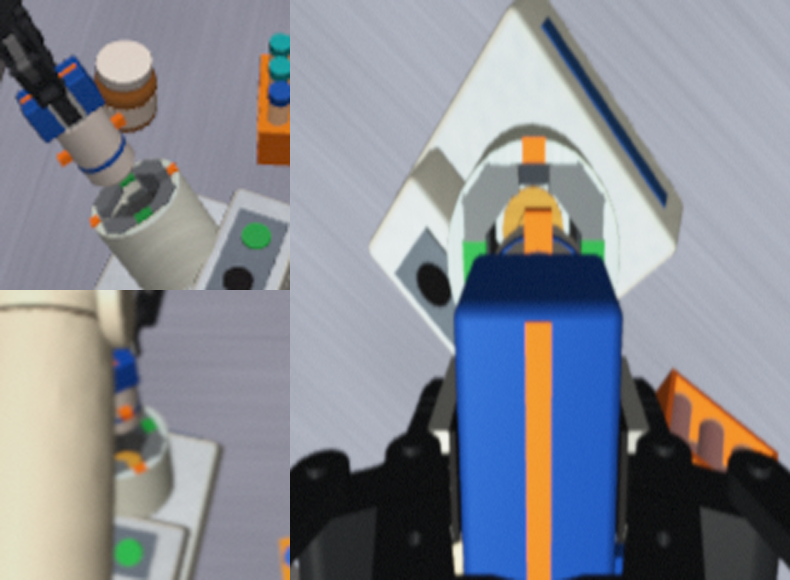

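The pictures show the filter hanging over the mouth. Its front lug is at crop (538,230), slightly right of the rim tab at (534,150), which agrees with the computed −2 mm in mount y. I correct and advance to 10 mm.

send_rows --commands '[[[0.05, -0.1, 0.5], [0.2, 0, -0.2]], [[0.05, -0.1, 0.5], [0, 0, 0]], [[0.04, 0, 0.5], [0, 0, 0]], [[0, 0, 0.4], [0, 0, 0]], [[0, 0, 0.27], [0, 0, 0]]]'

```text
time_s: 9.57
eef_pos: [0.5898, 0.2067, 0.2118]
tool_rot: [-0.111, 0.922, 0.287, -0.234]
wrist_force: [-0.1, -0.6, -1.8]
width: 0.0392
gripper_force: 71.1
```

send_rows --commands '[[[0, 0, 0], [0, 0, 0]], [[0, 0, 0], [0, 0, 0]], [[0, 0, 0], [0, 0, 0]], [[0, 0, 0], [0, 0, 0]], [[0, 0, 0], [0, 0, 0]]]'

```text
time_s: 9.98
eef_pos: [0.5907, 0.2065, 0.213]
tool_rot: [-0.111, 0.922, 0.287, -0.233]
wrist_force: [0.2, -1.0, -2.6]
width: 0.0394
gripper_force: 71.1
```

```bash
python3 - <<'E'
from h import *
where();snap("w5");where()
import cv2
im=cv2.imread("pics/w5.png");h=cv2.cvtColor(im,cv2.COLOR_BGR2HSV).astype(int)
o=(h[...,0]<22)&(h[...,1]>120);o[:,:290]=0;o[:,350:]=0
n,l,st,ce=cv2.connectedComponentsWithStats(o.astype(np.uint8))
for a,b in zip(st[1:],ce[1:]):
    if a[4]>15:print(a.tolist(),b.round(1))
E
```

```text
9.9833 filter in mount mm [ 0.7  0.7 10.1] turn [-0.   0.  -0.1] F mount [ 0.6 -1.8 -2.1] j [0.09 0.69 1.01 0.12 1.95 1.07] w 0.0394
10.0333 filter in mount mm [ 0.6  0.7 10.1] turn [-0.   0.  -0.1] F mount [ 0.5 -1.1 -2.5] j [0.09 0.69 1.01 0.12 1.95 1.07] w 0.0391
[312, 143, 16, 13, 185] [319.5 148.9]
[300, 165, 36, 25, 515] [318.1 176.8]
[312, 219, 15, 115, 1618] [318.7 274.6]
```

send_rows --commands '[[[-0.05, 0.06, 0.4], [0, 0, 0]], [[0, 0, 0.6], [0, 0, 0]], [[0, 0, 0.7], [0, 0, 0]], [[0, 0, 0.7], [0, 0, 0]], [[0, 0, 0.6], [0, 0, 0]]]'

```text
time_s: 10.45
eef_pos: [0.5747, 0.208, 0.1856]
tool_rot: [-0.111, 0.922, 0.287, -0.234]
wrist_force: [-0.2, -0.2, -2.7]
width: 0.0394
gripper_force: 71.1
```

send_rows --commands '[[[0, 0, 0], [0, 0, 0]], [[0, 0, 0], [0, 0, 0]], [[0, 0, 0], [0, 0, 0]], [[0, 0, 0], [0, 0, 0]], [[0, 0, 0], [0, 0, 0]]]'

```text
time_s: 10.87
eef_pos: [0.5759, 0.2079, 0.1872]
tool_rot: [-0.111, 0.922, 0.287, -0.233]
wrist_force: [0.0, -0.2, -2.9]
width: 0.0391
gripper_force: 71.1
```

```bash
python3 -c "
from h import *
where();print(readout.sense()['wrist_torque'])"
```

```text
10.8667 filter in mount mm [  0.2   0.1 -19.7] turn [-0.   0.1 -0.1] F mount [ 0.9 -1.1 -2.5] j [0.09 0.67 1.09 0.12 1.88 1.07] w 0.0391
[-0.07158083 -0.4733483  -0.01374907]
```

No contact yet, so I push on.

send_rows --commands '[[[0, 0, 0.5], [0, 0, 0]], [[0, 0, 0.5], [0, 0, 0]], [[0, 0, 0.5], [0, 0, 0]], [[0, 0, 0.5], [0, 0, 0]], [[0, 0, 0.4], [0, 0, 0]]]'

```text
time_s: 11.28
eef_pos: [0.563, 0.2097, 0.1651]
tool_rot: [-0.111, 0.922, 0.287, -0.234]
wrist_force: [-0.7, 0.6, -3.4]
width: 0.0394
gripper_force: 71.1
```

send_rows --commands '[[[0, 0, 0.2], [0, 0, 0]], [[0, 0, 0], [0, 0, 0]], [[0, 0, 0], [0, 0, 0]], [[0, 0, 0], [0, 0, 0]], [[0, 0, 0], [0, 0, 0]]]'

```text
time_s: 11.7
eef_pos: [0.563, 0.2098, 0.1645]
tool_rot: [-0.111, 0.922, 0.287, -0.233]
wrist_force: [-0.3, -0.2, -2.6]
width: 0.0389
gripper_force: 71.1
```

```bash
python3 -c "
from h import *
where();print(readout.sense()['wrist_torque'])"
```

```text
11.7 filter in mount mm [  0.2   0.1 -45.8] turn [-0.   0.  -0.1] F mount [ 0.6 -0.9 -2.4] j [0.09 0.66 1.16 0.12 1.83 1.06] w 0.0389
[-0.09288593 -0.43096465 -0.01883655]
```

send_rows --commands '[[[0, 0, 0.4], [0, 0, 0]], [[0, 0, 0.4], [0, 0, 0]], [[0, 0, 0.4], [0, 0, 0]], [[0, 0, 0.3], [0, 0, 0]], [[0, 0, 0.15], [0, 0, 0]]]'

```text
time_s: 12.12
eef_pos: [0.5554, 0.2111, 0.151]
tool_rot: [-0.111, 0.923, 0.287, -0.232]
wrist_force: [4.5, -0.0, 7.0]
width: 0.0389
gripper_force: 72.3
```

send_rows --commands '[[[0, 0, 0], [0, 0, 0]], [[0, 0, 0], [0, 0, 0]], [[0, 0, 0], [0, 0, 0]], [[0, 0, 0], [0, 0, 0]], [[0, 0, 0], [0, 0, 0]]]'

```text
time_s: 12.53
eef_pos: [0.5557, 0.2111, 0.1515]
tool_rot: [-0.111, 0.923, 0.287, -0.232]
wrist_force: [4.3, 0.2, 6.5]
width: 0.0397
gripper_force: 72.3
```

```bash
python3 -c "
from h import *
where();print(readout.sense()['wrist_torque'])"
```

```text
12.5333 filter in mount mm [  0.7   0.1 -60.8] turn [-0.1  0.2 -0.1] F mount [0.8 0.3 7.8] j [0.1  0.65 1.19 0.12 1.8  1.06] w 0.0397
[ 0.12493044 -0.27569754 -0.11620006]
```

send_rows --commands '[[[-0.02, 0, 0.14], [0, 0, 0]], [[0, 0, 0], [0, 0, 0]], [[0, 0, 0], [0, 0, 0]], [[0, 0, 0], [0, 0, 0]], [[0, 0, 0], [0, 0, 0]]]'

```text
time_s: 12.95
eef_pos: [0.5551, 0.2111, 0.1506]
tool_rot: [-0.111, 0.923, 0.287, -0.231]
wrist_force: [5.5, 0.5, 6.9]
width: 0.0392
gripper_force: 72.4
```

send_rows --commands '[[[0, -0.006, 0], [0, 0, 4]], [[0, -0.006, 0], [0, 0, 6]], [[0, -0.006, 0], [0, 0, 6]], [[0, -0.006, 0], [0, 0, 6]], [[0, -0.006, 0], [0, 0, 6]]]'

```text
time_s: 13.37
eef_pos: [0.5546, 0.2113, 0.1507]
tool_rot: [-0.051, 0.965, 0.053, -0.252]
wrist_force: [3.7, 0.4, 7.5]
width: 0.0391
gripper_force: 72.6
```

```bash
python3 -c "
from h import *
where();print(readout.sense()['wrist_torque'])"
```

```text
13.3667 filter in mount mm [  0.5  -0.1 -62. ] turn [-0.   0.2 28.2] F mount [0.1 1.1 8.3] j [0.1  0.65 1.2  0.12 1.8  1.56] w 0.0391
[ 0.11230732 -0.0857017   0.01398803]
```

Turning freely at −62 mm with low side forces. I continue the quarter turn.

send_rows --commands '[[[0, -0.006, 0], [0, 0, 6]], [[0, -0.006, 0], [0, 0, 6]], [[0, -0.006, 0], [0, 0, 6]], [[0, -0.006, 0], [0, 0, 6]], [[0, -0.006, 0], [0, 0, 6]]]'

```text
time_s: 13.78
eef_pos: [0.5546, 0.2117, 0.1507]
tool_rot: [0.016, 0.946, -0.199, -0.257]
wrist_force: [3.6, 0.5, 8.6]
width: 0.0391
gripper_force: 72.5
```

send_rows --commands '[[[0, -0.006, 0], [0, 0, 6]], [[0, -0.006, 0], [0, 0, 6]], [[0, -0.006, 0], [0, 0, 6]], [[0, -0.006, 0], [0, 0, 6]], [[0, -0.006, 0], [0, 0, 5]]]'

```text
time_s: 14.2
eef_pos: [0.5549, 0.2123, 0.1506]
tool_rot: [0.079, 0.866, -0.429, -0.245]
wrist_force: [4.5, 1.8, 6.8]
width: 0.039
gripper_force: 72.5
```

```bash
python3 -c "
from h import *
where();print(readout.sense()['wrist_torque'])"
```

```text
14.2 filter in mount mm [  0.7  -0.8 -62. ] turn [ 0.1  0.2 87.1] F mount [1.8 1.6 8. ] j [0.1  0.65 1.2  0.12 1.8  2.59] w 0.039
[ 0.46404849 -0.17238211 -0.24205716]
```

send_rows --commands '[[[0, 0, 0], [0, 0, 1.5]], [[0, 0, 0], [0, 0, 1.5]], [[0, 0, 0], [0, 0, 0]], [[0, 0, 0], [0, 0, 0]], [[0, 0, 0], [0, 0, 0]]]'

```text
time_s: 14.62
eef_pos: [0.555, 0.2124, 0.1507]
tool_rot: [0.085, 0.856, -0.449, -0.243]
wrist_force: [4.2, 1.3, 7.4]
width: 0.0393
gripper_force: 72.4
```

```bash
python3 -c "
from h import *
where();print(readout.sense()['wrist_torque'])"
```

```text
14.6167 filter in mount mm [  0.8  -0.8 -62. ] turn [ 0.2  0.2 89.9] F mount [1.1 1.5 8.3] j [0.1  0.65 1.2  0.12 1.8  2.63] w 0.0393
[ 0.42776399 -0.27626217 -0.27840255]
```

Turned to 89.9°. Now I ease out 7.5 mm so the lugs rise into the pockets.

send_rows --commands '[[[0, 0, -0.15], [0, 0, 0]], [[0, 0, -0.15], [0, 0, 0]], [[0, 0, -0.15], [0, 0, 0]], [[0, 0, -0.15], [0, 0, 0]], [[0, 0, -0.15], [0, 0, 0]]]'

```text
time_s: 15.03
eef_pos: [0.558, 0.2118, 0.1557]
tool_rot: [0.085, 0.855, -0.449, -0.244]
wrist_force: [3.9, 2.9, 3.1]
width: 0.0391
gripper_force: 71.8
```

send_rows --commands '[[[0, 0, 0], [0, 0, 0]], [[0, 0, 0], [0, 0, 0]], [[0, 0, 0], [0, 0, 0]], [[0, 0, 0], [0, 0, 0]], [[0, 0, 0], [0, 0, 0]]]'

```text
time_s: 15.45
eef_pos: [0.558, 0.2118, 0.1558]
tool_rot: [0.085, 0.855, -0.449, -0.244]
wrist_force: [4.2, 3.2, 5.3]
width: 0.0392
gripper_force: 71.9
```

```bash
python3 -c "
from h import *
where();print(readout.sense()['wrist_torque'])"
```

```text
15.45 filter in mount mm [  0.6  -0.9 -56. ] turn [ 0.1  0.1 89.9] F mount [3.  2.5 6.5] j [0.1  0.66 1.18 0.12 1.81 2.63] w 0.0392
[ 0.815842   -0.55329172 -0.50699816]
```

send_rows --commands '[[[0, 0, -0.1], [0, 0, 0]], [[0, 0, -0.1], [0, 0, 0]], [[0, 0, 0], [0, 0, 0]], [[0, 0, 0], [0, 0, 0]], [[0, 0, 0], [0, 0, 0]]]'

```text
time_s: 15.87
eef_pos: [0.5587, 0.2117, 0.1569]
tool_rot: [0.086, 0.855, -0.449, -0.244]
wrist_force: [4.3, 3.0, 3.0]
width: 0.0391
gripper_force: 71.7
```

```bash
python3 -c "
from h import *
where();print(readout.sense()['wrist_torque'])"
```

```text
15.8667 filter in mount mm [  0.5  -0.9 -54.7] turn [ 0.1  0.  89.9] F mount [3.8 1.4 4.6] j [0.1  0.66 1.18 0.12 1.81 2.63] w 0.0391
[ 0.78499051 -0.70534151 -0.46353074]
```

In the pocket. I release and back off along the axis.

send_rows --commands '[[[0, 0, 0], [0, 0, 0]], [[0, 0, 0], [0, 0, 0]], [[0, 0, 0], [0, 0, 0]], [[0, 0, 0], [0, 0, 0]], [[0, 0, 0], [0, 0, 0]]]' --jaw 1

```text
time_s: 16.28
eef_pos: [0.558, 0.2109, 0.1566]
tool_rot: [0.087, 0.855, -0.449, -0.244]
wrist_force: [0.5, -0.1, -0.1]
width: 0.0853
gripper_force: 0.0
```

send_rows --commands '[[[0, 0, 0], [0, 0, 0]], [[0, 0, 0], [0, 0, 0]], [[0, 0, 0], [0, 0, 0]], [[0, 0, -0.5], [0, 0, 0]], [[0, 0, -1.0], [0, 0, 0]]]'

```text
time_s: 16.7
eef_pos: [0.5652, 0.21, 0.1695]
tool_rot: [0.087, 0.855, -0.449, -0.245]
wrist_force: [0.1, 0.1, -0.8]
width: 0.0852
gripper_force: 0.0
```

send_rows --commands '[[[0, 0, -1.5], [0, 0, 0]], [[0, 0, -2.0], [0, 0, 0]], [[0, 0, -2.0], [0, 0, 0]], [[0, 0, -2.0], [0, 0, 0]], [[0, 0, -2.0], [0, 0, 0]]]'

```text
time_s: 17.12
eef_pos: [0.6138, 0.203, 0.2543]
tool_rot: [0.086, 0.855, -0.449, -0.243]
wrist_force: [0.4, 0.7, -0.2]
width: 0.0857
gripper_force: 0.0
```

send_rows --commands '[[[0, 0, 0], [0, 0, 0]], [[0, 0, 0], [0, 0, 0]], [[0, 0, 0], [0, 0, 0]], [[0, 0, 0], [0, 0, 0]], [[0, 0, 0], [0, 0, 0]]]'

```text
time_s: 17.53
eef_pos: [0.612, 0.2033, 0.2511]
tool_rot: [0.087, 0.855, -0.449, -0.245]
wrist_force: [-0.2, -0.3, -0.4]
width: 0.0855
gripper_force: 0.0
```

```bash
python3 - <<'E'
from h import *
import cv2
p,Rt,s=toolpose();print(s["time_s"],p,s["wrist_force"],s["width"])
snap("w6");side=cams.capture("side")[...,::-1]
w=cv2.imread("pics/w6.png");c,M=mount();m=M.as_matrix()
P=[c+M.apply([0,a,.063]) for a in(.028,-.028)]+[c+M.apply([a,b,.063]) for a in(.02,-.02) for b in(.031,-.031)]
print(proj(cam("w6"),P).round(1),proj(C["side"],P).round(1))
cv2.imwrite("pics/c6.png",np.hstack([w[60:360,170:470],cv2.resize(np.ascontiguousarray(side[190:340,210:360]),(300,300),interpolation=cv2.INTER_CUBIC)]))
E
```

```text
17.5333 [0.61201902 0.20333802 0.25107418] [-0.16195545 -0.29038953 -0.40754129] 0.08546335519656714
[[316.9 242.4]
 [316.8 171.6]
 [291.4 246. ]
 [289.3 167.6]
 [342.4 245.9]
 [344.3 167.6]] [[268.6 269.3]
 [262.2 255.9]
 [261.1 275.6]
 [254.3 260.4]
 [276.9 264.6]
 [269.3 250. ]]
```

View pics/c6.png

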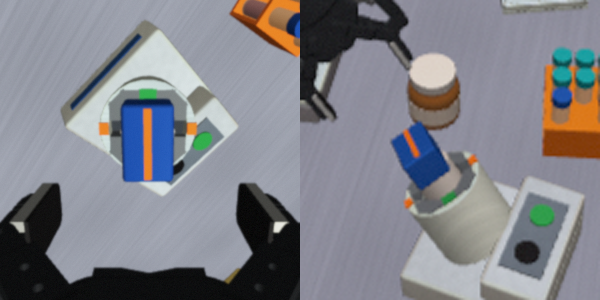

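The close view shows the stripe running along the line of the green plates, at crop x = 147, and the side view shows the head standing straight on the port. One numeric check of the stripe before handing in.

```bash
python3 - <<'E'
from h import *
import cv2
im=cv2.imread("pics/w6.png");h=cv2.cvtColor(im,cv2.COLOR_BGR2HSV).astype(int)
o=(h[...,0]<22)&(h[...,1]>120);o[:,:300]=0;o[:,335:]=0;o[:150]=0;o[260:]=0
yy,xx=np.nonzero(o);A=np.polyfit(yy,xx,1);print(A,len(yy),yy.min(),yy.max(),np.polyval(A,yy.min()),np.polyval(A,yy.max()))
k=cam("w6");c,M=mount()
for zt in(.060,.063,.066):
  e=[]
  for y in(yy.min()-.5,yy.max()+.5):
    d=M.inv().apply(k["R"].T@np.linalg.inv(k["K"])@[np.polyval(A,y),y,1]);q=M.inv().apply(-k["R"].T@k["t"]-c);e.append((q+d*(zt-q[2])/d[2])[:2])
  e=np.array(e)*1e3;print(zt,e.round(1).tolist(),"len",np.linalg.norm(e[0]-e[1]).round(1),"mid",e.mean(0).round(1),"ang",np.degrees(np.arctan2(*(e[1]-e[0]))).round(1))
E
```

```text
[9.99603854e-03 3.15148624e+02] 521 169 239 316.83795446701936 317.53767716503546
0.06 [[0.0, -29.8], [-0.5, 26.9]] len 56.7 mid [-0.2 -1.5] ang -0.5
0.063 [[-0.0, -30.3], [-0.5, 25.5]] len 55.9 mid [-0.3 -2.4] ang -0.5
0.066 [[-0.0, -30.8], [-0.5, 24.2]] len 55.1 mid [-0.3 -3.3] ang -0.5
```

The filter is locked: the lug line is within 0.5° of the lock direction, the height matches about −53 mm, and it is let go. I hand in.

```bash
python3 -c "
from workcell import ctrl
print(ctrl.sign_off())"
```

```text
the job is handed in; nothing more can be done
None
```

The filter is locked in the pump's port and released, and I handed the job in at about 17.5 s. My last look put its lug line 0.5° from the lock direction and its height near −53 mm. The hand-in returned no verdict, and the arm did not touch the jar, steel box or tube rack.

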